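Press the caddy's clamp-on rim shut all round

TASK

The clamp-on rim of the black food-scrap caddy has only been laid back on: press down each of its four raised sections with the fingertips until every one clicks shut, flush with the corner pieces. Leave the caddy standing where it is, without lifting, tipping or shoving it, do not disturb the jar, the mug or the trivet, and finish with the hand clear.

Things in the scene. Friction and masses are not known exactly. Their poses are not given: they have to be found in the camera images.
- caddy: Black plastic scrap caddy, an open box loose on the counter, about 1 kg. Origin: centre of its underside; x along its short side, y along its long side, z up. Vertical walls 4 mm thick, centred at x = +-65 and y = +-90 mm, 125 mm tall. On them a rim 24 mm wide, centred on the walls: four sections, one a side, between four fixed corner pieces 24 mm square, tops at 140 mm.
- rim_near_top (a point): Middle of the flat top of the grey rim section on the near long side (towards -x of the caddy); the section is 152 mm long, 24 mm wide, 14 mm thick. Raised, this point is at [-65, 0, 150] mm in the caddy's frame; it moves straight down 10 mm with the section, to 140 mm, flush with the corner pieces, when shut. Axes as the caddy's.
- rim_near (a joint): How far that section is pressed down, in m: 0 raised, 0.010 clicked shut on its stop. Snap action: it resists with about 9 N at first, easing off to half way, then jumps shut by itself and stays; let go before half way and it springs back up. Can be pressed anywhere along its length.
- rim_far_top (a point): Middle of the flat top of the grey rim section on the far long side (+x of the caddy); the section is 152 mm long, 24 mm wide, 14 mm thick. Raised, this point is at [65, 0, 150] mm in the caddy's frame; it moves straight down 10 mm with the section, to 140 mm, flush with the corner pieces, when shut. Axes as the caddy's.
- rim_far (a joint): How far that section is pressed down, in m: 0 raised, 0.010 clicked shut on its stop. Snap action: it resists with about 9 N at first, easing off to half way, then jumps shut by itself and stays; let go before half way and it springs back up. Can be pressed anywhere along its length.
- rim_left_top (a point): Middle of the flat top of the grey rim section on the left short side (+y of the caddy); the section is 102 mm long, 24 mm wide, 14 mm thick. Raised, this point is at [0, 90, 150] mm in the caddy's frame; it moves straight down 10 mm with the section, to 140 mm, flush with the corner pieces, when shut. Axes as the caddy's.
- rim_left (a joint): How far that section is pressed down, in m: 0 raised, 0.010 clicked shut on its stop. Snap action: it resists with about 9 N at first, easing off to half way, then jumps shut by itself and stays; let go before half way and it springs back up. Can be pressed anywhere along its length.
- rim_right_top (a point): Middle of the flat top of the grey rim section on the right short side (-y of the caddy); the section is 102 mm long, 24 mm wide, 14 mm thick. Raised, this point is at [0, -90, 150] mm in the caddy's frame; it moves straight down 10 mm with the section, to 140 mm, flush with the corner pieces, when shut. Axes as the caddy's.
- rim_right (a joint): How far that section is pressed down, in m: 0 raised, 0.010 clicked shut on its stop. Snap action: it resists with about 9 N at first, easing off to half way, then jumps shut by itself and stays; let go before half way and it springs back up. Can be pressed anywhere along its length.
- jar: Bystander, loose: glass jar with lever clasp, 92 mm diameter, 135 mm tall; origin at the centre of its underside.
- mug: Bystander, loose: white mug, 82 mm diameter plus handle, 95 mm tall; origin at the centre of its underside.
- trivet: Bystander, loose: flat red silicone trivet, a disc of 140 mm diameter, about 9 mm thick; origin at the centre of its underside.

How it is judged:
At the end, for the whole second after the job is handed in: All four rim sections are clicked shut (each pressed more than 8 of its 10 mm), and the caddy stands upright and at rest on the counter (tilt under 0.05 rad, raised under 5 mm) within 40 mm of where it was (value of joint each of rim_near, rim_far, rim_left, rim_right above 0.008 m and height (world z) of caddy below 0.005 m and angle between caddy's own z axis and vertical below 0.05 rad and distance of caddy from where it was at the start of the episode below 0.04 m and linear speed of caddy below 0.02 m/s); the robot touches nothing.
It fails at once if the caddy is lifted, tipped or shoved: raised over 15 mm, tilted over 0.15 rad or moved over 40 mm (height (world z) of caddy above 0.015 m or angle between caddy's own z axis and vertical above 0.15 rad or distance of caddy from where it was at the start of the episode above 0.04 m).
It fails at once if the arm or the body of the gripper, not the fingers, presses on the caddy (over 2 N) (contact force between the arm and caddy above 2 N).
It fails at once if the jar is moved over 20 mm or tilted over 0.2 rad (distance of jar from where it was at the start of the episode above 0.02 m or angle between jar's own z axis and vertical above 0.2 rad).
It fails at once if the mug is moved over 20 mm or tilted over 0.2 rad (distance of mug from where it was at the start of the episode above 0.02 m or angle between mug's own z axis and vertical above 0.2 rad).
It fails at once if the trivet is moved over 20 mm or tilted over 0.2 rad (distance of trivet from where it was at the start of the episode above 0.02 m or angle between trivet's own z axis and vertical above 0.2 rad).
It also fails if it takes over 48 s, if anything falls off the work surface, if the arm or the gripper's body presses on something with over 40 N, if the wrist force passes 120 N, or if a joint passes its speed limit or range.

ROBOT

A 6-joint arm with a two-finger parallel gripper is mounted at the origin on the work surface. World frame = base frame: x ahead of the robot, y to its left, z up, the work surface at z = 0. Lengths are in m, angles in rad, forces in N, time in s.
With the tool pointing down it reaches from about 0.325 to 0.875 m from the base axis. Payload 4.4 kg.
Tool frame: the origin (TCP) lies on the front face of the gripper's body, between the roots of the fingers; the fingertips stand ahead of it and the grasp point (between the pads) lies 54 mm ahead of it (manip.tips_ahead is the z of the fingertips in the tool frame, in m); z points along the fingers, y is the direction in which the jaws open and shut (so a half turn about z gives the same grasp; the last joint's range is limited). The gripper opens to 85 mm and grips with 20 to 120 N. Pads are 22 mm wide; open, the fingers measure 114 mm over their backs; the gripper's body (76 mm by 85 mm) begins 54 mm behind the grasp point. The pads swing forward as they close: fully open they stand 13 mm farther back than shut.
Start: joints at [-1.48, 0.207, 1.542, -0, 1.393, -0.15], TCP at [0.138, -0.558, 0.304] pointing down, gripper open.
Joint ranges: [-2.73, 2.73], [-0.86, 2.22], [0.23, 2.46], [-1.11, 4.25], [0.08, 2.63], [-2.82, 2.82]. Speed limits (rad/s): [2.79, 2.79, 3.14, 3.14, 3.14, 3.14].

INTERFACE

Orientations are given as a unit quaternion [x, y, z, w].
In Python, from station import observe, vision, manip gives the robot as it stands.
- The arm moves only by the tool send_rows, never from a script. Its argument "series" is a list that holds one entry, the list of rows, each a list of 7 numbers: the opening, from 0 (shut) to 1 (fully open), then the shift along the tool's x, y, z in m, then the turn, a rotation vector about the tool's x, y, z in degrees. In form: [[[grip, x, y, z, wx, wy, wz], ...]]. A call has 1 to 12 rows; each row shifts and turns the commanded pose from where the row before left it, along the tool's axes as they then stand; what a row does not reach is not made up. A row lasts 1/10 s, in which the tool goes at most 50 mm and 8.59 degrees, less where a joint would pass 70% of its speed; a pose out of reach is approached as far as the arm can. A call with a gripper value outside its range is refused whole. The fingers move at their own pace and stop on an object; the grip force is fixed at half the most. Time passes only in rows, so rows that do not move let the fingers close. It gives the time, the measured TCP pose, the force and the opening at its end, in the units of the state.
- observe(): the state, without advancing time (a new reading comes with each control period).
- vision.camera(name): name is "side" or "top" or "wrist"; returns (picture, depth): 480x640x3 uint8, blue, green, red; 480x640 float32, m along the optical axis (not along the pixel's ray), 0 where there is no reading.
- vision.camera_params(name): a dict with "fovy" (degrees; the focal length in pixels is half the picture's height over the tangent of half this angle, whatever the lens; pixels are square), "cx", "cy" (the principal point, pixels), "position" and "rotation" of the camera in the world. Camera axes: x right, y down, z forward; pixel columns grow to the right and rows downward; lengths in m; the calibration is good to about 2 mm. A picture is of the moment at which its call begins: read the wrist's pose just before it. camera_params takes no time and is no camera call; for the wrist camera it gives the pose at the moment of the call.
- manip.close_job(): hands the job in, once; it reports no verdict.
The state is a dict: "time_s": time; "joints": joint angles; "qd": joint speeds; "joint_efforts": joint torques, N m; "eef_pos": TCP position; "ee_rot": TCP orientation; "wrist_force": force on the tool from outside, world axes, zero at the start; "wrist_torque": the same for the moment, N m; "opening": opening from 0.0 (shut) to 1.0 (fully open).
Only numpy, scipy, OpenCV 4.12 (cv2) and the standard library are available. Lean on these libraries where they do the work, as an engineer would, in place of code of your own. Each camera call takes 0.05 s, during which the arm holds its last target.

## Working session

There is one attempt and no reset: what is moved stays moved. The work goes in short steps, Python scripts to look and compute and a tool call to move; the robot and the scene stay as the last step left them, time stands still between calls to the robot, and variables do not carry over. Pictures are saved under pics/ and viewed, and the job is handed in when it is done.

Besides the shell and the picture viewer there is one more tool, called after ">>>" as a command line: name --argument value ..., lists and objects as JSON in quotes. send_rows: Moves the arm, as the interface text tells. Its arguments: {"type":"object","properties":{"series":{"type":"array"}},"required":["series"]}

```bash
mkdir -p pics; ls; python3 - <<'E'
from station import observe, vision, manip
import cv2,numpy as np
s=observe()
print({k:np.round(v,4).tolist() for k,v in s.items()}, manip.tips_ahead)
for n in("side","top"):
    p,d=vision.camera(n); cv2.imwrite(f"pics/{n}0.png",p); np.save(f"{n}0.npy",d); print(n,vision.camera_params(n))
E
```

```text
pics
{'time_s': 0.0, 'joints': [-1.4795, 0.2074, 1.5429, 0.0, 1.3935, -0.1505], 'qd': [-0.0002, -0.0008, 0.0005, 0.0006, -0.0006, 0.0019], 'joint_efforts': [0.0015, -38.3028, -29.1594, -0.0001, 0.0105, -0.0], 'eef_pos': [0.1376, -0.5577, 0.3027], 'ee_rot': [0.9927, 0.1206, 0.0, -0.0011], 'wrist_force': [0.4211, -0.2752, -0.0462], 'wrist_torque': [-0.0262, -0.0278, 0.0104], 'opening': 0.9989} 0.0726
side {'fovy': 44.71980430307269, 'cx': 318.58620744228244, 'cy': 239.8999900598542, 'position': array([0.3198364 , 0.99066903, 0.83787472]), 'rotation': array([-0.07654813,  0.88589544, -0.45492232,  0.04873746])}
top {'fovy': 52.72031689001851, 'cx': 322.346302277503, 'cy': 236.10309651927201, 'position': array([0.42273672, 0.00396564, 1.23116916]), 'rotation': array([ 0.71173512, -0.70023185,  0.04245079, -0.03614423])}
```

View pics/side0.png

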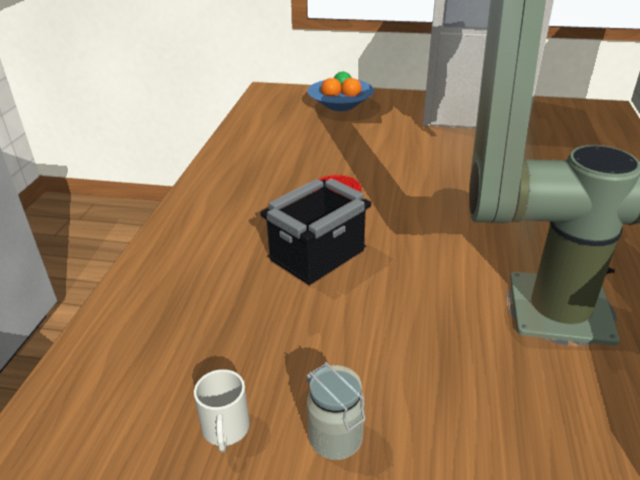

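View pics/top0.png

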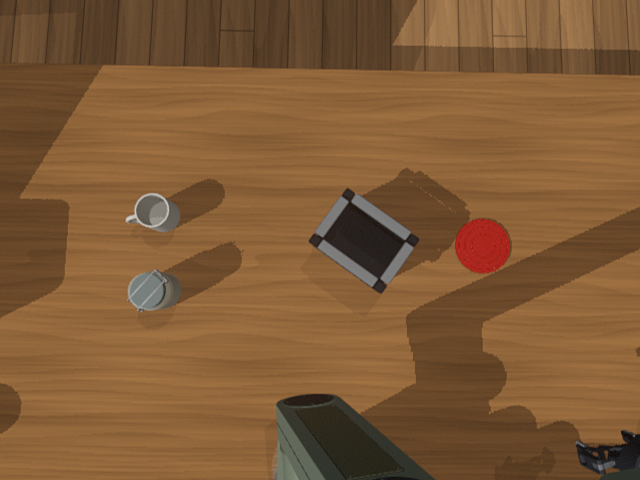

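The top view shows the caddy at about (364, 241) with four grey sections and black corners at (348,195), (413,241), (380,286) and (316,240). The jar, mug and trivet are well away from it. In the side view the caddy is at about (317, 225).

```bash
cat > h.py <<'E'
import numpy as np,cv2
from scipy.spatial.transform import Rotation as R
from station import observe,vision,manip
def ray(p,u,v):
    f=240/np.tan(np.radians(p['fovy'])/2)
    d=np.array([(np.asarray(u,float)-p['cx'])/f,(np.asarray(v,float)-p['cy'])/f,np.ones_like(np.asarray(u,float))]).T
    return d@R.from_quat(p['rotation']).as_matrix().T
def pt(p,u,v,dep): return np.array(p['position'])+ray(p,u,v)*np.asarray(dep)[...,None]
def onz(p,u,v,z):
    r=ray(p,u,v);o=np.array(p['position']);return o+r*((z-o[2])/r[...,2])[...,None]
E
python3 - <<'E'
from h import *
for n,box in(("top",(300,180,430,300)),("side",(255,170,380,285))):
    im=cv2.imread(f"pics/{n}0.png");d=np.load(f"{n}0.npy");p=vision.camera_params(n)
    hsv=cv2.cvtColor(im,cv2.COLOR_BGR2HSV)
    m=((hsv[...,1]<60)&(hsv[...,2]>75)).astype(np.uint8)
    k=np.zeros_like(m);k[box[1]:box[3],box[0]:box[2]]=1;m*=k
    nn,l,st,c=cv2.connectedComponentsWithStats(m,connectivity=4)
    for i in range(1,nn):
        if st[i,4]<60: continue
        v,u=np.where(l==i); P=pt(p,u,v,d[v,u])
        (cu,cv_),sz,a=cv2.minAreaRect(np.c_[u,v].astype(np.float32))
        print(n,st[i],np.round((cu,cv_,*sz,a),1),'depthZ med',np.round(np.median(P[:,2]),4),'ctr@.15',np.round(onz(p,cu,cv_,.15),4),'mean',np.round(np.median(P,0),4))
    # depth points height .135-.16
    vv,uu=np.mgrid[box[1]:box[3],box[0]:box[2]];P=pt(p,uu.ravel(),vv.ravel(),d[vv,uu].ravel())
    P=P[(P[:,2]>.13)&(P[:,2]<.165)]
    r=cv2.minAreaRect((P[:,:2]*1000).astype(np.float32));print(n,'rim rect mm',r,np.median(P[:,2]))
E
```

```text
top [351 194  60  46 733] [380.5 216.3  67.2  11.   35.5] depthZ med 0.1501 ctr@.15 [ 0.5908 -0.1354  0.15  ] mean [ 0.591  -0.1364  0.1501]
top [315 196  34  41 466] [331.4 216.3  10.4  44.8  36. ] depthZ med 0.15 ctr@.15 [ 0.5888 -0.0246  0.15  ] mean [ 0.5894 -0.0247  0.15  ]
top [317 240  61  47 755] [347.1 263.   67.9  11.2  35.7] depthZ med 0.1502 ctr@.15 [ 0.484 -0.061  0.15 ] mean [ 0.484  -0.0607  0.1502]
top [380 242  34  42 487] [396.6 262.8  10.8  45.3  35.2] depthZ med 0.1502 ctr@.15 [ 0.4862 -0.1716  0.15  ] mean [ 0.4859 -0.1722  0.1502]
top rim rect mm ((537.4855346679688, -99.06521606445312), (204.0254364013672, 154.9664306640625), 55.25104522705078) 0.14957165287201257
side [ 267  179   56   59 1124] [292.5 202.2  43.3  60.9  21.1] depthZ med 0.1489 ctr@.15 [ 0.588  -0.0873  0.15  ] mean [ 0.5887 -0.0719  0.1489]
side [ 309  180   56   58 1184] [337.7 213.5  45.2  59.4  21.1] depthZ med 0.1485 ctr@.15 [ 0.4813 -0.0573  0.15  ] mean [ 0.4821 -0.0772  0.1485]
side [333 226  12  12  81] [338.5 231.1   5.8  14.6  59. ] depthZ med 0.106 ctr@.15 [0.4693 0.0084 0.15  ] mean [ 0.4795 -0.0549  0.106 ]
side [280 231  12  12  68] [285.5 236.   14.7   5.   33.7] depthZ med 0.1078 ctr@.15 [0.5739 0.0429 0.15  ] mean [ 0.589  -0.0163  0.1078]
side rim rect mm ((537.41796875, -96.84922790527344), (207.54083251953125, 160.93954467773438), 54.90311813354492) 0.14826148099672942
```

>>> send_rows --series '[[[0,0,0,0,0,0,-8.26],[0,0,0,0,0,0,-8.26],[0,0,0,0,0,0,-8.26],[0,0,0,0,0,0,-8.26],[0,0,0,0,0,0,-8.26],[0,0.02,0.003,0,0,0,0],[0,0.04,0.005,0,0,0,0],[0,0.04,0.005,0,0,0,0],[0,0.04,0.005,0,0,0,0],[0,0.04,0.005,0,0,0,0],[0,0.04,0.005,0,0,0,0],[0,0.02,0.002,0,0,0,0]]]'

```text
time_s: 1.3
eef_pos: [0.3012, -0.3747, 0.3034]
ee_rot: [0.886, 0.463, 0.001, -0.001]
wrist_force: [-0.3, -1.6, 0.4]
opening: 0.002
```

```bash
cat > st.py <<'E'
from h import *
s=observe();M=R.from_quat(s['ee_rot']).as_matrix()
C=np.array([.53745,-.0982]);ax=np.radians(-34.9);X=np.array([np.cos(ax),np.sin(ax)]);Y=np.array([-X[1],X[0]])
print('t',s['time_s'],'pos',np.round(s['eef_pos'],4),'tool x',np.round(M[:,0],3),'z',np.round(M[:,2],4),'yaw',np.degrees(np.arctan2(M[1,0],M[0,0])),'F',np.round(s['wrist_force'],2),'op',s['opening'],'tip z',s['eef_pos'][2]-manip.tips_ahead,manip.tips_ahead)
for n,q in dict(right=C-.09*Y,near=C-.065*X,left=C+.09*Y,far=C+.065*X).items():
    print(n,np.round(M.T@np.r_[q-np.array(s['eef_pos'])[:2],0],4))
E
python3 st.py
```

```text
t 1.3 pos [ 0.3012 -0.3747  0.3034] tool x [0.571 0.821 0.002] z [ 5.0e-04  2.1e-03 -1.0e+00] yaw 55.176582967683004 F [-0.28 -1.6   0.44] op 0.0019530422188502423 tip z 0.23081921113340687 0.0726
right [0.2719 0.0359 0.0005]
near [ 0.362  -0.029   0.0008]
left [0.4519 0.0361 0.0009]
far [0.3618 0.101  0.0007]
```

>>> send_rows --series '[[[0,0.03,0.004,0,0,0,0],[0,0.04,0.005,0,0,0,0],[0,0.04,0.005,0,0,0,0],[0,0.04,0.005,0,0,0,0],[0,0.04,0.005,0,0,0,0],[0,0.04,0.006,0,0,0,0],[0,0.03,0.005,0,0,0,0],[0,0.01,0,0,0,0,0],[0,0,0,0.02,0,0,0],[0,0,0,0.02,0,0,0],[0,0,0,0,0,0,0]]]'

```text
time_s: 2.4
eef_pos: [0.48, -0.1754, 0.2606]
ee_rot: [0.887, 0.462, -0.002, -0.003]
wrist_force: [-0.6, -0.7, -0.2]
opening: 0.0
```

```bash
python3 st.py; python3 - <<'E'
from h import *
for n in("side","wrist"):
    p,d=vision.camera(n); cv2.imwrite(f"pics/{n}1.png",p)
E
```

```text
t 2.4 pos [ 0.48   -0.1754  0.2606] tool x [ 0.572  0.82  -0.001] z [-0.0069  0.0036 -1.    ] yaw 55.08285140015923 F [-0.63 -0.73 -0.16] op 0.0001847516824411263 tip z 0.18796306308636496 0.0726
right [ 0.0062  0.0029 -0.    ]
near [ 0.0962 -0.0621  0.0004]
left [ 0.1862  0.0029 -0.0002]
far [ 0.0963  0.0679 -0.0006]
```

View pics/wrist1.png

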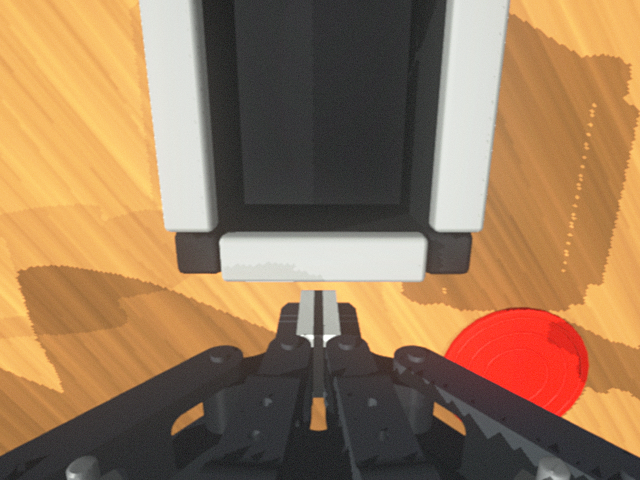

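View pics/side1.png

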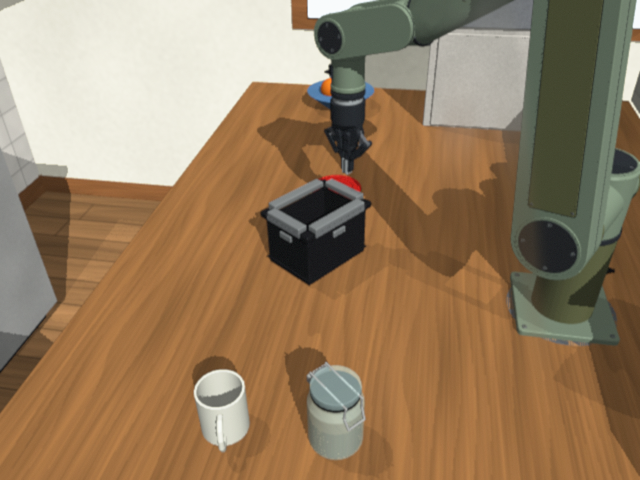

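The wrist view shows the right section at (323, 256), square to the tool, with the shut tips at (318, 295) just behind it. The side view shows the hand above the caddy, clear of everything.

>>> send_rows --series '[[[0,0.006,0.003,0,0,0,0],[0,0,0,0.015,0,0,0],[0,0,0,0.01,0,0,0],[0,0,0,0,0,0,0],[0,0,0,0,0,0,0]]]'

```text
time_s: 3.0
eef_pos: [0.4884, -0.1737, 0.2391]
ee_rot: [0.886, 0.463, 0.0, -0.0]
wrist_force: [0.6, 0.7, 0.3]
opening: -0.0
```

```bash
python3 st.py
```

```text
t 3.0 pos [ 0.4884 -0.1737  0.2391] tool x [0.572 0.821 0.   ] z [ 0.  0. -1.] yaw 55.13827489699906 F [0.56 0.69 0.25] op -0.00016356662785259354 tip z 0.16650014687889358 0.0726
right [-0.    -0.003 -0.   ]
near [ 0.09   -0.0679  0.    ]
left [ 0.18   -0.0029  0.    ]
far [0.0899 0.0621 0.    ]
```

>>> send_rows --series '[[[0,0,-0.003,0.006,0,0,0],[0,0,0,0.006,0,0,0],[0,0,0,0.004,0,0,0],[0,0,0,0.002,0,0,0],[0,0,0,0.002,0,0,0],[0,0,0,0,0,0,0]]]'

```text
time_s: 3.6
eef_pos: [0.4857, -0.1719, 0.2186]
ee_rot: [0.886, 0.463, -0.0, -0.0]
wrist_force: [-0.4, -0.7, 0.6]
opening: 0.001
```

```bash
python3 st.py
```

```text
t 3.6 pos [ 0.4857 -0.1719  0.2186] tool x [ 0.571  0.821 -0.   ] z [-3.e-04  2.e-04 -1.e+00] yaw 55.15291607613214 F [-0.38 -0.65  0.62] op 0.0007717782935324546 tip z 0.14604570211173656 0.0726
right [ 0.      0.0003 -0.    ]
near [ 0.0901 -0.0646  0.    ]
left [ 0.18    0.0004 -0.    ]
far [ 0.0899  0.0654 -0.    ]
```

>>> send_rows --series '[[[0,0,0,0.002,0,0,0],[0,0,0,0,0,0,0]]]'

```text
time_s: 3.8
eef_pos: [0.4857, -0.1719, 0.2164]
ee_rot: [0.886, 0.463, -0.0, -0.0]
wrist_force: [-0.9, 0.9, 0.1]
opening: -0.003
```

>>> send_rows --series '[[[0,0,0,0.002,0,0,0],[0,0,0,0,0,0,0]]]'

```text
time_s: 4.0
eef_pos: [0.4857, -0.1719, 0.2145]
ee_rot: [0.886, 0.463, -0.0, -0.0]
wrist_force: [0.0, -0.4, 0.5]
opening: -0.0
```

```bash
python3 st.py;python3 - <<'E'
from h import *
for n in("wrist",):
    p,d=vision.camera(n); cv2.imwrite(f"pics/{n}2.png",p)
E
```

```text
t 4.0 pos [ 0.4857 -0.1719  0.2145] tool x [ 0.571  0.821 -0.   ] z [-5.e-04  3.e-04 -1.e+00] yaw 55.15351756643209 F [ 0.01 -0.36  0.54] op -0.00038996832847658657 tip z 0.14185729224338167 0.0726
right [ 0.      0.0003 -0.    ]
near [ 0.0901 -0.0646  0.    ]
left [ 0.18    0.0005 -0.    ]
far [ 0.09    0.0654 -0.    ]
```

View pics/wrist2.png

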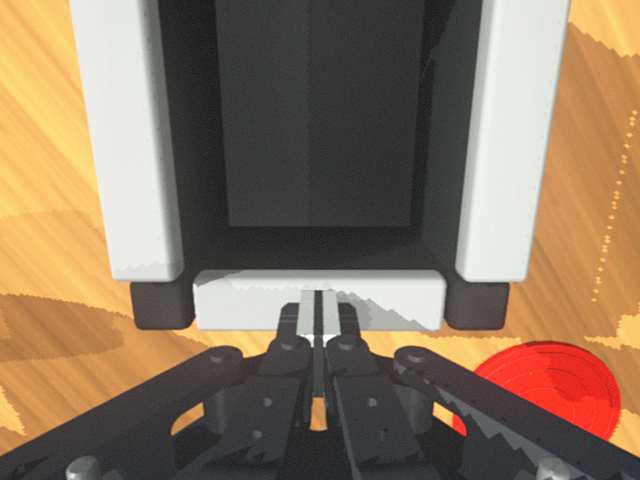

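The wrist view shows the tips at (318, 310) over the right section, with a band of shadow around them. I'll check the section's height with depth.

```bash
cat > hts.py <<'E'
from h import *
C=np.array([.53745,-.0982]);ax=np.radians(-34.9);X=np.array([np.cos(ax),np.sin(ax)]);Y=np.array([-X[1],X[0]])
for n in("top","side","wrist"):
    p=vision.camera_params(n);im,d=vision.camera(n)
    vv,uu=np.mgrid[0:480,0:640];ok=d>0;P=pt(p,uu[ok],vv[ok],d[ok]);q=P[:,:2]-C;a=q@X;b=q@Y;z=P[:,2]
    hz=(z>.12)&(z<.165)
    def med(m): m=m&hz;return (round(float(np.median(z[m])),4),int(m.sum())) if m.sum() else None
    e=.007
    print(n,'near',med((abs(a+.065)<e)&(abs(b)<.068)),'far',med((abs(a-.065)<e)&(abs(b)<.068)),
     'left',med((abs(b-.09)<e)&(abs(a)<.045)),'right',med((abs(b+.09)<e)&(abs(a)<.045)&(abs(a)>.012)),
     'corners',[med((abs(a-i*.065)<e)&(abs(b-j*.09)<e)) for i,j in((-1,-1),(1,-1),(1,1),(-1,1))])
    cv2.imwrite(f"pics/{n}_{observe()['time_s']:.2f}.png",im)
E
python3 hts.py; python3 - <<'E'
from h import *
# finger tip height from wrist depth
p=vision.camera_params("wrist");im,d=vision.camera("wrist")
for v in range(270,345,5): print(v,[np.round(pt(p,u,v,d[v,u]),4).tolist() for u in(240,308,)])
E
```

```text
top near (0.1507, 375) far (0.1505, 319) left (0.1504, 244) right None corners [None, None, (0.1409, 37), (0.1398, 39)]
side near (0.1508, 230) far (0.1492, 313) left (0.1507, 147) right (0.1413, 105) corners [(0.1403, 15), (0.1412, 15), (0.1407, 17), (0.1407, 25)]
wrist near (0.1488, 11435) far (0.1489, 11432) left None right (0.1387, 4677) corners [(0.1388, 1063), (0.1388, 1059), None, None]
270 [[0.4677, -0.1417, 0.1287], [0.4914, -0.1575, 0.1304]]
275 [[0.4689, -0.1422, 0.1353], [0.4912, -0.1579, 0.135]]
280 [[0.4687, -0.1433, 0.1382], [0.4907, -0.1588, 0.1377]]
285 [[0.4673, -0.145, 0.1379], [0.4899, -0.1599, 0.1395]]
290 [[0.4666, -0.1463, 0.1395], [0.4902, -0.1597, 0.1452]]
295 [[0.4652, -0.1481, 0.1393], [0.4905, -0.1595, 0.1506]]
300 [[0.4638, -0.1498, 0.1391], [0.4902, -0.1601, 0.1534]]
305 [[0.4621, -0.1518, 0.1382], [0.4907, -0.1596, 0.159]]
310 [[0.4608, -0.1535, 0.1385], [0.4908, -0.1597, 0.1627]]
315 [[0.4597, -0.1551, 0.139], [0.4907, -0.1599, 0.1659]]
320 [[0.4584, -0.1568, 0.1392], [0.4909, -0.1597, 0.1699]]
325 [[0.4569, -0.1586, 0.139], [0.4908, -0.1601, 0.1724]]
330 [[0.4556, -0.1604, 0.1391], [0.4911, -0.1598, 0.1764]]
335 [[0.3832, -0.2103, -0.0004], [0.4908, -0.1603, 0.1783]]
340 [[0.38, -0.2142, -0.0013], [0.4913, -0.1598, 0.1823]]
```

The right section is already shut: it reads 0.139, level with the corners. Next is the left section.

>>> send_rows --series '[[[0,0,0,-0.015,0,0,0],[0,0,0,-0.015,0,0,0],[0,0.03,0,0,0,0,0],[0,0.04,0,0,0,0,0],[0,0.04,0,0,0,0,0],[0,0.04,0,0,0,0,0],[0,0.03,0,0,0,0,0],[0,0,0,0.005,0,0,0],[0,0,0,0,0,0,0],[0,0,0,0,0,0,0]]]'

```text
time_s: 5.25
eef_pos: [0.588, -0.0249, 0.2394]
ee_rot: [0.887, 0.463, -0.001, -0.0]
wrist_force: [-0.3, 0.3, -0.5]
opening: -0.002
```

```bash
python3 st.py; python3 hts.py
```

```text
t 5.25 pos [ 0.588  -0.0249  0.2394] tool x [ 0.572  0.82  -0.001] z [-1.5e-03 -2.0e-04 -1.0e+00] yaw 55.11795749731271 F [-0.28  0.34 -0.51] op -0.0024413069936737443 tip z 0.1667733886615056 0.0726
right [-0.1791  0.0005  0.0002]
near [-0.089  -0.0645  0.0002]
left [ 0.0009  0.0005 -0.    ]
far [-0.0891  0.0655  0.    ]
top near (0.1506, 262) far (0.1507, 240) left None right (0.1406, 179) corners [(0.1407, 38), (0.1405, 39), None, (0.1405, 41)]
side near (0.1507, 218) far (0.1267, 141) left (0.1508, 148) right (0.1406, 82) corners [(0.1414, 19), (0.1408, 19), (0.1406, 17), (0.1403, 27)]
wrist near (0.1488, 1100) far (0.1488, 1108) left (0.1489, 5072) right None corners [None, None, (0.1388, 831), (0.1387, 819)]
```

>>> send_rows --series '[[[0,0,0,0.008,0,0,0],[0,0,0,0.006,0,0,0],[0,0,0,0.003,0,0,0],[0,0,0,0.003,0,0,0],[0,0,0,0.003,0,0,0],[0,0,0,0.002,0,0,0],[0,0,0,0,0,0,0]]]'

```text
time_s: 6.1
eef_pos: [0.5884, -0.0241, 0.2141]
ee_rot: [0.886, 0.463, -0.0, -0.0]
wrist_force: [0.2, -0.6, -0.6]
opening: 0.004
```

```bash
python3 st.py; python3 hts.py
```

```text
t 6.1 pos [ 0.5884 -0.0241  0.2141] tool x [ 0.571  0.821 -0.   ] z [-1.e-03  4.e-04 -1.e+00] yaw 55.15434906026039 F [ 0.18 -0.64 -0.61] op 0.0042516134998528245 tip z 0.14145012038022536 0.0726
right [-0.1799  0.0004  0.    ]
near [-0.0899 -0.0645  0.0001]
left [ 0.0001  0.0006 -0.    ]
far [-0.09    0.0655 -0.    ]
top near (0.1507, 247) far (0.1504, 257) left None right (0.1403, 179) corners [(0.1405, 37), (0.1401, 38), None, (0.1406, 39)]
side near (0.1507, 215) far (0.1497, 116) left (0.1415, 164) right (0.141, 95) corners [(0.1407, 17), (0.1406, 15), (0.1407, 26), (0.1401, 26)]
wrist near (0.1486, 167) far (0.1488, 158) left (0.1388, 4803) right None corners [None, None, (0.1388, 1068), (0.1387, 1074)]
```

The left section is shut as well. Next is near: lift 30 mm, then move x −0.090 and y −0.065.

>>> send_rows --series '[[[0,0,0,-0.015,0,0,0],[0,0,0,-0.015,0,0,0],[0,-0.03,-0.02,0,0,0,0],[0,-0.03,-0.025,0,0,0,0],[0,-0.03,-0.02,0,0,0,0],[0,0,0,0.005,0,0,0],[0,0,0,0,0,0,0],[0,0,0,0,0,0,0]]]'

```text
time_s: 7.05
eef_pos: [0.4853, -0.0611, 0.2413]
ee_rot: [0.886, 0.463, 0.001, 0.001]
wrist_force: [-0.1, -0.1, -0.4]
opening: -0.001
```

```bash
python3 st.py
```

```text
t 7.05 pos [ 0.4853 -0.0611  0.2413] tool x [0.571 0.821 0.001] z [ 3.e-03 -6.e-04 -1.e+00] yaw 55.1582458993356 F [-0.08 -0.1  -0.39] op -0.0008678174801448544 tip z 0.1687149080863554 0.0726
right [-0.0907  0.0639  0.0001]
near [-0.0006 -0.001  -0.    ]
left [0.0893 0.0641 0.0003]
far [-0.0007  0.129   0.0004]
```

>>> send_rows --series '[[[0,0,0,0.008,0,0,0],[0,0,0,0.006,0,0,0],[0,0,0,0.003,0,0,0],[0,0,0,0.003,0,0,0],[0,0,0,0.003,0,0,0],[0,0,0,0.002,0,0,0],[0,0,0,0,0,0,0]]]'

```text
time_s: 7.75
eef_pos: [0.4836, -0.0608, 0.2141]
ee_rot: [0.886, 0.463, -0.0, -0.0]
wrist_force: [-0.0, -0.5, -1.5]
opening: 0.001
```

```bash
python3 st.py; python3 hts.py
```

```text
t 7.75 pos [ 0.4836 -0.0608  0.2141] tool x [ 0.571  0.821 -0.   ] z [-1.2e-03  3.0e-04 -1.0e+00] yaw 55.15828427082317 F [-0.   -0.51 -1.51] op 0.0010478603304736366 tip z 0.14152168586778655 0.0726
right [-0.0899  0.0654 -0.    ]
near [ 0.0001  0.0005 -0.    ]
left [ 0.0901  0.0656 -0.0001]
far [ 0.      0.1305 -0.0002]
top near (0.141, 14) far (0.1505, 367) left (0.1405, 238) right (0.1404, 80) corners [None, (0.1406, 39), (0.1409, 35), (0.1402, 38)]
side near (0.1409, 205) far (0.1492, 340) left (0.1407, 150) right (0.1405, 13) corners [(0.1404, 20), None, (0.1407, 23), (0.1405, 23)]
wrist near (0.1389, 6981) far (0.1238, 3853) left (0.1388, 11618) right None corners [None, None, None, (0.1388, 1836)]
```

Near is shut. Far is the last one: y +0.130.

>>> send_rows --series '[[[0,0,0,-0.015,0,0,0],[0,0,0,-0.015,0,0,0],[0,0,0.03,0,0,0,0],[0,0,0.04,0,0,0,0],[0,0,0.04,0,0,0,0],[0,0,0.02,0,0,0,0],[0,0,0,0.005,0,0,0],[0,0,0,0,0,0,0],[0,0,0,0,0,0,0]]]'

```text
time_s: 8.8
eef_pos: [0.5894, -0.1343, 0.2391]
ee_rot: [0.886, 0.463, -0.001, -0.001]
wrist_force: [0.1, -0.2, -0.4]
opening: -0.005
```

```bash
python3 st.py
```

```text
t 8.8 pos [ 0.5894 -0.1343  0.2391] tool x [ 0.571  0.821 -0.   ] z [-0.0022  0.001  -1.    ] yaw 55.17866588807309 F [ 0.12 -0.2  -0.35] op -0.0052542586264726155 tip z 0.16650133486554328 0.0726
right [-0.09   -0.0634  0.0002]
near [ 1.000e-04 -1.283e-01  3.000e-04]
left [ 0.09   -0.0632  0.0001]
far [-0.0001  0.0017 -0.    ]
```

>>> send_rows --series '[[[0,0,0,0.008,0,0,0],[0,0,0,0.006,0,0,0],[0,0,0,0.003,0,0,0],[0,0,0,0.003,0,0,0],[0,0,0,0.003,0,0,0],[0,0,0,0.002,0,0,0],[0,0,0,0,0,0,0]]]'

```text
time_s: 9.5
eef_pos: [0.5903, -0.1351, 0.2141]
ee_rot: [0.886, 0.463, -0.0, -0.0]
wrist_force: [-0.1, 0.5, 0.8]
opening: 0.0
```

```bash
python3 st.py; python3 hts.py
```

```text
t 9.5 pos [ 0.5903 -0.1351  0.2141] tool x [ 0.571  0.821 -0.   ] z [-9.e-04  3.e-04 -1.e+00] yaw 55.15646674782302 F [-0.12  0.54  0.75] op 0.0004851526118990517 tip z 0.14152702144283102 0.0726
right [-0.0899 -0.0645  0.0001]
near [ 1.000e-04 -1.295e-01  1.000e-04]
left [ 0.0901 -0.0644  0.    ]
far [ 0.      0.0005 -0.    ]
top near (0.14, 134) far (0.1405, 142) left (0.1405, 238) right (0.1403, 74) corners [None, (0.1387, 8), (0.14, 36), (0.1408, 39)]
side near (0.1409, 218) far (0.1411, 191) left (0.1407, 147) right (0.1406, 92) corners [(0.141, 22), (0.14, 15), (0.1404, 19), (0.1407, 31)]
wrist near (0.1387, 3696) far (0.1389, 6985) left (0.1388, 11568) right None corners [None, None, (0.1388, 1831), None]
```

All four are shut. Now lift the hand clear and back it off towards −y.

>>> send_rows --series '[[[0,0,0,-0.02,0,0,0],[0,0,0,-0.03,0,0,0],[0,0,0,-0.03,0,0,0],[0,-0.03,0,-0.02,0,0,0],[0,-0.04,0,0,0,0,0],[0,-0.04,0,0,0,0,0],[0,-0.04,0,0,0,0,0],[0,-0.04,0,0,0,0,0],[0,-0.04,0,0,0,0,0],[0,-0.03,0,0,0,0,0],[0,0,0,0,0,0,0],[0,0,0,0,0,0,0]]]'

```text
time_s: 10.85
eef_pos: [0.4418, -0.349, 0.3149]
ee_rot: [0.887, 0.462, 0.0, -0.0]
wrist_force: [0.2, 0.3, 0.1]
opening: 0.003
```

```bash
python3 st.py; python3 hts.py; ls -t pics | head -3
```

```text
t 10.85 pos [ 0.4418 -0.349   0.3149] tool x [0.573 0.82  0.001] z [ 5.e-04  4.e-04 -1.e+00] yaw 55.05560972347491 F [0.19 0.26 0.07] op 0.002707766241921667 tip z 0.24234615714164687 0.0726
right [ 1.704e-01 -6.520e-02  1.000e-04]
near [ 2.603e-01 -1.302e-01  1.000e-04]
left [ 3.504e-01 -6.530e-02  2.000e-04]
far [ 2.604e-01 -2.000e-04  2.000e-04]
top near (0.1403, 373) far (0.1404, 363) left (0.1403, 240) right (0.1406, 179) corners [(0.14, 37), (0.1401, 37), (0.1403, 35), (0.1405, 38)]
side near (0.1408, 227) far (0.1409, 192) left (0.1408, 142) right (0.1408, 90) corners [(0.1405, 18), (0.141, 18), (0.1411, 25), (0.1401, 23)]
wrist near None far None left None right None corners [None, None, None, None]
wrist_11.00.png
side_10.95.png
top_10.90.png
```

View pics/top_10.90.png

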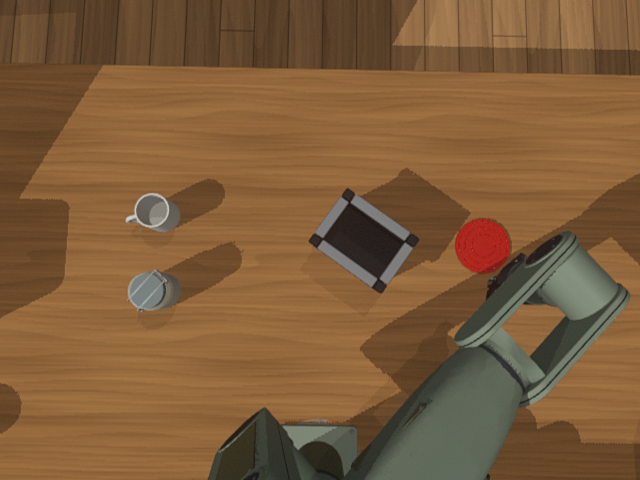

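```bash
python3 -c "
from station import manip
print(manip.close_job())"
```

```text
the job is handed in; nothing more can be done
None
```

All four rim sections are pressed shut and the job is handed in, at about 11 s of the 48 s allowed. I pressed each section at its middle with the closed fingertips, in the order right, left, near, far. Then I lifted the hand and backed it away.

- **Rim:** in the last check every section read 0.140–0.141 m high in both the top and side views, level with the corner pieces. They read about 0.150 m before pressing.
- **Caddy and bystanders:** in the final top picture the caddy at (364, 241), the jar, the mug and the trivet look unmoved from the first one. I judged this by eye and did not measure their positions again.
- **Hand:** it ended with its tips about 0.24 m above the counter and over 0.17 m from the nearest rim section. The wrist force was near zero.

**Disagreements:**
- The wrist camera read heights about 1.5 mm lower than the other two views, within the stated calibration error.
- The wrist force showed no clear sign of the click on the first section, so I relied on measured heights to confirm each one.

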